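Make up two electronics kits

ROBOT

A 6-joint arm with a two-finger parallel gripper is mounted at the origin on the work surface. World frame = base frame: x ahead of the robot, y to its left, z up, the work surface at z = 0. Lengths are in m, angles in rad, forces in N, time in s.
With the tool pointing down it reaches from about 0.325 to 0.775 m from the base axis. Payload 5.5 kg.
Tool frame: the origin (TCP) lies midway between the tips of the shut fingers; the grasp point (between the pads) lies 19 mm behind it; z points along the fingers, y is the line along which they close (so a half turn about z gives the same grasp; the last joint's range is limited). The gripper opens to 85 mm and grips with 20 to 120 N. Pads are 22 mm wide; open, the fingers measure 114 mm over their backs; the gripper's body (76 mm by 85 mm) begins 54 mm behind the grasp point. The pads swing forward as they close: fully open they stand 13 mm farther back than shut.
Start: joints at [-1.356, 0.091, 1.231, -0, 1.82, -0.057], TCP at [0.161, -0.578, 0.231] pointing down, gripper open.
Joint ranges: [-2.87, 2.87], [-0.86, 2.18], [0.17, 2.46], [-1.51, 4.65], [0.06, 2.69], [-2.65, 2.65]. Speed limits (rad/s): [2.57, 2.57, 3.01, 3.14, 3.14, 3.14].

INTERFACE

Orientations are given as a 3x3 rotation matrix whose columns are the frame's x, y, z axes.
In Python, from rig import ctrl gives the robot as it stands.
- The arm moves only by the shell command python3 -m crank 'ROWS'. ROWS is JSON, a list of rows, each an object with "grip": the closure, from -1 (fully open) to 1 (shut); "translation": the shift along the tool's x, y, z in units of 0.1 m (1.0 is 0.1 m), a list of three; "spin": the turn about the tool's z in units of 180 degrees (1.0 is 180 degrees). In form: [{"grip": grip, "translation": [tx, ty, tz], "spin": spin}, ...]. A call has 1 to 12 rows; each row is the pose to reach, as a shift and turn from the pose commanded when the call began, along the tool's axes at that moment, turning the shorter way round; what a row does not reach only later rows make up. A row lasts 1/10 s, in which the tool goes at most 50 mm and 8.59 degrees, less where a joint would pass 70% of its speed; a pose out of reach is approached as far as the arm can. A call with a number of a shift or a turn outside -1 to 1 is refused whole. A call with a gripper value outside its range is refused whole. The fingers move at their own pace and stop on an object; the grip force is fixed at half the most. Time passes only in rows, so rows that repeat a pose let the fingers close. It gives the time, the measured TCP pose, the force, the opening and the grip force at its end, in the units of the state.
- ctrl.get_obs(): the state, without advancing time (a new reading comes with each control period).
- ctrl.read_camera(name): name is "scene" or "top"; returns the picture (400x640x3 uint8, red, green, blue); there is no depth.
- ctrl.camera_info(name): a dict with "camera_matrix" (3x3 intrinsics, pixels), "k1" (the pictures are not rectified: a ray, as slopes to the right and down, at radius r is drawn at 1 + k1 r^2 times it, then the intrinsics apply), "extrinsics" (4x4, takes a point from camera to world coordinates). Camera axes: x right, y down, z forward; pixel columns grow to the right and rows downward; lengths in m; the calibration is good to about 2 mm. A picture is of the moment at which its call begins. camera_info takes no time and is no camera call.
- ctrl.close_job(): hands the job in; it is judged then, once.
The state is a dict: "t": time; "joints": joint angles; "joint_velocities": joint speeds; "joint_torque": joint torques, N m; "position": TCP position; "tcp_rot": TCP orientation; "ft_force": force on the tool from outside, world axes, zero at the start; "wrist_torque": the same for the moment, N m; "opening": finger opening in m; "gripper_force": force on a finger pad.
Only numpy, scipy, OpenCV 4.12 (cv2) and the standard library are available. Lean on these libraries where they do the work, as an engineer would, in place of code of your own. Each camera call takes 0.05 s, during which the arm holds its last target. There are 200 camera calls.

TASK

Make up two kits from the parts on the mat, one part to a pocket, each lying flat or standing upright on the tray floor and let go. The amplifier kit is in the square three-pocket tray: the plug-in module, drawn level out of its guide, in the long pocket, and the ring-shaped coil and the smaller capacitor in the two small pockets, either way round; the power kit is in the narrow two-pocket tray: the larger capacitor and the finned heat sink, either way round. Keep the module level all the time it is handled, and leave the tin and the pliers where they lie.

Things in the scene. Friction and masses are not known exactly. Their poses are not given: they have to be found in the camera images.
- module: Green circuit board 100 (x) x 40 (y) x 6 mm with an upright steel pull tab to grip: centred at x = -15, y = 0, 24 mm along x, 8 mm thick in y, from z = 6 to 34 mm. Other parts on it end below z = 13 mm. Origin: centre of the board's underside, z up. 50 to 100 g, centre of mass near x = -3. Starts in the guide's channel, axes along the guide's; slides with plain friction, no catch.
- guide: Fixed grey holder, origin at centre of underside. Base plate 112 (x) x 66 (y) x 5 mm; the module lies on it. From x = 15 to 53 mm a channel, 16.5 mm high outside: walls and overhanging lips leave 1.5 mm beside and above the board; back wall at +x. The module comes out only by sliding level towards the guide's -x, 42 mm or more (60 is ample); then it lifts free.
- square_tray: Fixed aluminium tray 126 x 126 mm, floor 3 mm thick, walls and dividers 3 mm thick, tops at z = 10 mm. Origin: centre of underside. Long pocket on the -x half, 58.5 (x) x 120 (y) mm, centred at x = -31, y = 0 (module lies along the tray's y, either way round). Two small pockets on the +x half, 58.5 x 58.5 mm, centred at x = +31, y = +31 and -31 mm.
- narrow_tray: Fixed narrow aluminium kit tray, 66 (x) x 126 (y) mm, floor 3 mm thick, walls and divider 3 mm thick with their tops 10 mm above the mat. Origin at the centre of its underside, z up. Two pockets, 60 (x) x 58.5 (y) mm, centred at x = 0, y = +31 and -31 mm.
- large_cap: The larger capacitor: upright black can with aluminium top, diameter 35 mm, 50 mm tall. Origin at the centre of its underside, z up. 50 to 100 g.
- small_cap: The smaller capacitor: upright black can with aluminium top, diameter 25 mm, 40 mm tall. Origin at the centre of its underside, z up. 30 g.
- toroid: Ring-shaped coil of copper wire lying flat: outer diameter 40 mm, hole 18 mm, 28 mm high. Origin at the centre of its underside, z up. 60 to 130 g.
- heat_sink: Bare aluminium heat sink: base 44 (x) x 30 (y) x 6 mm with five upright fins along x, 30 mm high in all; the outer fins are flush with the two 44 mm sides, so it can be gripped across its y (30 mm). Origin at the centre of its underside, z up (fins up). 40 to 85 g.
- tin: Bystander: low round steel tin, 76 mm across, 36 mm high with a heap of brass wool on top. Origin at the centre of its underside. Leave it alone.
- pliers: Bystander: pliers with yellow handles lying flat, about 145 mm long along their x, 52 mm wide, 12 mm high. Origin near the middle, on the mat. Leave them alone.

How it is judged:
At the end, for the whole second after the job is handed in: Module in the square tray's long pocket, coil and smaller capacitor one in each of its small pockets, larger capacitor and heat sink one in each pocket of the narrow tray; each on the tray floor (within 5 mm), within 0.15 rad of its upright or flat pose, slower than 0.02 m/s (x of module in the frame of square_tray between -0.055 and -0.008 m and y of module in the frame of square_tray between -0.03 and 0.03 m and x of toroid in the frame of square_tray between 0.008 and 0.055 m and y of toroid in the frame of square_tray between -0.055 and 0.055 m and x of small_cap in the frame of square_tray between 0.008 and 0.055 m and y of small_cap in the frame of square_tray between -0.055 and 0.055 m and x of large_cap in the frame of narrow_tray between -0.027 and 0.027 m and y of large_cap in the frame of narrow_tray between -0.055 and 0.055 m and x of heat_sink in the frame of narrow_tray between -0.027 and 0.027 m and y of heat_sink in the frame of narrow_tray between -0.055 and 0.055 m and z of module in the frame of square_tray between -0.002 and 0.008 m and angle between each of module, toroid, small_cap, large_cap, heat_sink's own z axis and vertical below 0.15 rad and linear speed of each of module, toroid, small_cap, large_cap, heat_sink below 0.02 m/s and z of toroid in the frame of square_tray between -0.002 and 0.008 m and z of small_cap in the frame of square_tray between -0.002 and 0.008 m and z of large_cap in the frame of narrow_tray between -0.002 and 0.008 m and z of heat_sink in the frame of narrow_tray between -0.002 and 0.008 m and ((y of toroid in the frame of square_tray above 0.008 m and y of small_cap in the frame of square_tray below -0.008 m) or (y of toroid in the frame of square_tray below -0.008 m and y of small_cap in the frame of square_tray above 0.008 m)) and ((y of large_cap in the frame of narrow_tray above 0.008 m and y of heat_sink in the frame of narrow_tray below -0.008 m) or (y of large_cap in the frame of narrow_tray below -0.008 m and y of heat_sink in the frame of narrow_tray above 0.008 m))); the robot touches nothing.
It fails at once if the module is tipped more than 0.35 rad (20 degrees) out of level (angle between module's own z axis and vertical above 0.35 rad).
It fails at once if the tin is moved more than 15 mm (distance of tin from where it was at the start of the episode above 0.015 m).
It fails at once if the pliers are moved more than 15 mm (distance of pliers from where it was at the start of the episode above 0.015 m).
It also fails if it takes over 120 s, if anything falls off the work surface, if the arm or the gripper's body presses on something with over 40 N, if the wrist force passes 120 N, or if a joint passes its speed limit or range.

## Working session

There is one attempt and no reset: what is moved stays moved. The work goes in short steps, Python scripts to look and compute and a shell command to move; the robot and the scene stay as the last step left them, time stands still between calls to the robot, and variables do not carry over. Pictures are saved under pics/ and viewed, at most 14 in all, crops included, and the job is handed in when it is done.

```bash
mkdir -p pics; ls; python3 - <<'E'
from rig import ctrl
import cv2
for n in("top","scene"):
    cv2.imwrite(f"pics/{n}0.png",ctrl.read_camera(n)[:,:,::-1]); i=ctrl.camera_info(n); print(n,i)
o=ctrl.get_obs(); print(o)
E
```

```text
pics
top {'camera_matrix': array([[444.47343684,   0.        , 314.65414496],
       [  0.        , 444.47343684, 199.6487403 ],
       [  0.        ,   0.        ,   1.        ]]), 'k1': 0.0005140307984198685, 'extrinsics': array([[ 0.01471021, -0.99330814,  0.11455367,  0.46335952],
       [-0.99989104, -0.0144723 ,  0.00290824,  0.00930249],
       [-0.00123092, -0.11458397, -0.9934128 ,  1.13530397],
       [ 0.        ,  0.        ,  0.        ,  1.        ]])}
scene {'camera_matrix': array([[396.95268975,   0.        , 316.22760639],
       [  0.        , 396.95268975, 200.64077647],
       [  0.        ,   0.        ,   1.        ]]), 'k1': -0.09500667291113224, 'extrinsics': array([[ 0.36608765,  0.68521279, -0.62965329,  1.19787438],
       [ 0.93048308, -0.2597488 ,  0.25832498, -0.21476087],
       [ 0.0134559 , -0.68045132, -0.73266974,  0.73425336],
       [ 0.        ,  0.        ,  0.        ,  1.        ]])}
{'t': 0.1, 'joints': array([-1.35572525e+00,  9.18227480e-02,  1.23178681e+00,  4.40163487e-05,
        1.81979329e+00, -5.66912975e-02]), 'joint_velocities': array([-0.0013966 , -0.00040938, -0.00353698,  0.00157679,  0.00036552,
       -0.00070352]), 'joint_torque': array([ 3.70334965e-03, -4.60215032e+01, -4.19219792e+01,  2.02631128e-05,
        1.06306927e-02, -1.94661669e-05]), 'position': array([ 0.16102101, -0.57772728,  0.23022843]), 'tcp_rot': array([[ 9.63296442e-01,  2.68439651e-01, -3.44648767e-04],
       [ 2.68439833e-01, -9.63294813e-01,  1.77758847e-03],
       [ 1.45176859e-04, -1.80486211e-03, -9.99998361e-01]]), 'ft_force': array([0.45555629, 0.89565049, 0.52187364]), 'wrist_torque': array([-0.00881793,  0.02115516,  0.02272966]), 'gripper_force': 0.0, 'opening': 0.08554097213175964}
```

View pics/top0.png

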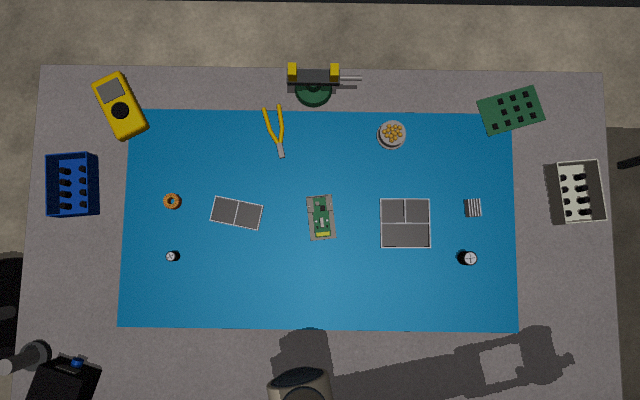

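View pics/scene0.png

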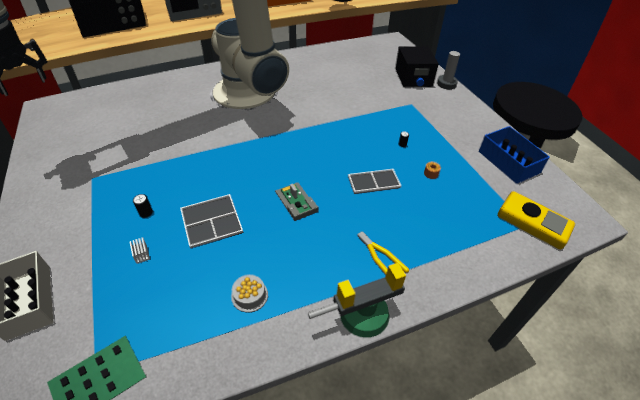

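The top picture shows the toroid (172,201), small cap (172,256), narrow tray (237,213), module and guide (321,217), square tray (405,223), heat sink (472,208) and large cap (468,258). The pliers (275,130) and tin (392,134) are on the far side. The scene picture agrees with this layout.

```bash
cat > h.py <<'E'
import numpy as np,cv2
from rig import ctrl
def cam(n):
    i=ctrl.camera_info(n); D=np.array([i["k1"],0,0,0.]); return i["camera_matrix"],D,i["extrinsics"]
def w(n,px,z):
    K,D,T=cam(n); p=cv2.undistortPoints(np.array(px,float).reshape(-1,1,2),K,D)[:,0]
    d=np.c_[p,np.ones(len(p))]@T[:3,:3].T; s=(z-T[2,3])/d[:,2]; return (T[:3,3]+d*s[:,None])[:,:2]
def px(n,P):
    K,D,T=cam(n); R=T[:3,:3].T; return cv2.projectPoints(np.array(P,float).reshape(-1,1,3),cv2.Rodrigues(R)[0],-R@T[:3,3],K,D)[0][:,0]
def go(target,yaw=None):
    """rows numbers from the present measured pose: yaw = world angle of tool x axis (mod pi)"""
    o=ctrl.get_obs(); R=o["tcp_rot"]; t=R.T@(np.array(target)-o["position"])*10
    y=np.arctan2(R[1,0],R[0,0]); s=0
    if yaw is not None: s=-((yaw-y+np.pi/2)%np.pi-np.pi/2)/np.pi
    print("trans",t.round(3),"spin",round(s,3),"pos",o["position"].round(4),"yaw",round(y,3),"j6",o["joints"][5].round(3))
E
python3 - <<'E'
from h import *
im=cv2.imread("pics/top0.png")
hsv=cv2.cvtColor(im,cv2.COLOR_BGR2HSV)
m=((hsv[:,:,0]<95)|(hsv[:,:,0]>115)|(hsv[:,:,1]<150)).astype(np.uint8)
for c in cv2.findContours(m[110:320,130:512].copy(),cv2.RETR_EXTERNAL,cv2.CHAIN_APPROX_NONE)[0]:
    if len(c)<20: continue
    c=c+np.array([130,110]); r=cv2.minAreaRect(c.astype(np.float32)); 
    print(np.round(r[0],1),np.round(r[1],1),round(r[2],1),[w("top",[r[0]],z).round(4).tolist()[0] for z in(0.01,0.03,.05)])
tiles=[]
for n,u,v in[("top",172,201),("top",172,256),("top",237,213),("top",321,217),("top",405,223),("top",470,232)]:
    a=im[v-32:v+32,u-32:u+32]; tiles.append(cv2.resize(a,None,fx=4,fy=4,interpolation=cv2.INTER_CUBIC))
cv2.imwrite("pics/m.png",np.vstack([np.hstack(tiles[:3]),np.hstack(tiles[3:])]))
E
```

```text
[172.5 256. ] [ 8. 13.] 90.0 [[0.4454, 0.3676], [0.4457, 0.3613], [0.446, 0.3549]]
[467.  257.5] [20. 13.] -0.0 [[0.4526, -0.3718], [0.4528, -0.3651], [0.4529, -0.3583]]
[472.6 207.3] [18.4 16.5] 85.2 [[0.5794, -0.3893], [0.5774, -0.3822], [0.5753, -0.3751]]
[405.5 223. ] [50. 51.] 90.0 [[0.537, -0.2183], [0.5356, -0.2143], [0.5343, -0.2102]]
[236.2 212.6] [50.7 27. ] 11.7 [[0.5572, 0.2114], [0.5555, 0.2078], [0.5538, 0.2042]]
[320.6 217. ] [45.2 26.7] 83.5 [[0.5491, -0.0032], [0.5476, -0.0029], [0.5461, -0.0027]]
[171.7 201.1] [18.3 16.5] 26.6 [[0.5841, 0.3768], [0.5819, 0.3703], [0.5798, 0.3638]]
[390.5 134.5] [29. 29.] 90.0 [[0.7659, -0.1815], [0.7606, -0.1781], [0.7552, -0.1747]]
[378.5 134. ] [ 48. 265.] 90.0 [[0.7668, -0.1504], [0.7614, -0.1475], [0.756, -0.1447]]
[139.5 123.5] [27. 19.] 90.0 [[0.7858, 0.4711], [0.7801, 0.4628], [0.7744, 0.4546]]
```

View pics/m.png

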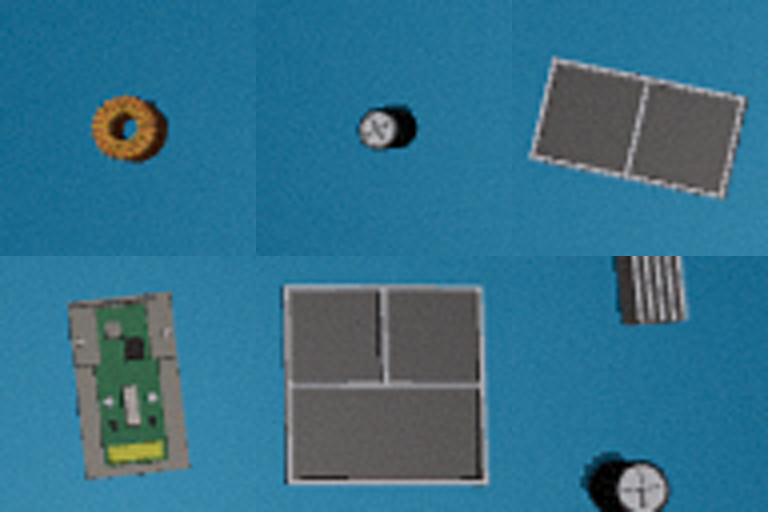

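```bash
cat > est.py <<'E'
from h import *
def tile(c,u,v): return np.array(c,float)/4-.375+[u-32,v-32]
tor=w("top",tile([[123,127]],172,201),.028)[0]
sc=w("top",tile([[124,129]],172,256),.04)[0]
lc=w("top",tile([[130,232]],470,232),.05)[0]
def rect(c,u,v,z):
    P=w("top",tile(c,u,v),z); return P
nt=rect([[44,58],[235,97],[210,197],[16,158]],237,213,.01)
st=rect([[27,31],[226,31],[231,228],[32,226]],405,223,.01)
gu=rect([[69,47],[171,36],[189,211],[87,222]],321,217,.005)
tab=w("top",tile([[132,146]],321,217),.034)[0]
E
python3 - <<'E'
from est import *
print("tor",tor,"sc",sc,"lc",lc,"tab",tab)
for n,P in(("nt",nt),("st",st),("gu",gu)):
    e=np.roll(P,-1,0)-P; print(n,P.mean(0).round(4),np.linalg.norm(e,axis=1).round(4),np.degrees(np.arctan2(e[:,1],e[:,0])).round(1))
im={n:cv2.imread(f"pics/{n}0.png") for n in("top","scene")}
def crop(n,u,v,s=4):
    h=128//s; return cv2.resize(im[n][v-h:v+h,u-h:u+h],(256,256),interpolation=cv2.INTER_CUBIC),(n,u,v,s)
def draw(t,P,col=(255,0,255)):
    a,(n,u,v,s)=t; q=(px(n,P)-[u,v]+.5)*s+127.5
    cv2.polylines(a,[np.round(q*8).astype(int)],False,col,1,cv2.LINE_AA,3)
def circ(p,r,z): th=np.linspace(0,6.283,40); return np.c_[p[0]+r*np.cos(th),p[1]+r*np.sin(th),z+0*th]
def box(c,yaw,lx,ly,z):
    R=np.array([[np.cos(yaw),-np.sin(yaw)],[np.sin(yaw),np.cos(yaw)]])
    P=(R@(np.array([[-1,-1],[1,-1],[1,1],[-1,1],[-1,-1]])*[lx/2,ly/2]).T).T+c; return np.c_[P,z+np.zeros(5)]
T=[crop("scene",432,170),crop("scene",404,140),crop("scene",142,222),crop("scene",297,200),crop("top",321,217),crop("top",472,207)]
draw(T[0],circ(tor,.02,.028));draw(T[1],circ(sc,.0125,.04));draw(T[2],circ(lc,.0175,.05))
hs=w("top",[[473.2,207.5]],.03)[0]; print("hs",hs)
for k in(2,5): draw(T[k],box(hs,.1,.044,.03,.03)); draw(T[k],box(hs,.1,.044,.03,0),(0,255,255))
y=np.radians(5.9)
for k in(3,4):
    draw(T[k],box(tab,y,.024,.008,.034)); draw(T[k],box(gu.mean(0),y,.112,.066,.005),(0,255,255))
cv2.imwrite("pics/m2.png",np.vstack([np.hstack([t[0] for t in T[:3]]),np.hstack([t[0] for t in T[3:]])]))
E
```

```text
tor [0.58394092 0.3743587 ] sc [0.44611823 0.36269591] lc [ 0.45275468 -0.36584908] tab [ 0.53699084 -0.00555038]
nt [0.5575 0.2115] [0.1247 0.0653 0.1258 0.0659] [-100.7  167.6   79.5  -13.3]
st [ 0.5376 -0.2167] [0.1268 0.1248 0.1251 0.1236] [ -89.2 -179.4   90.3    1.3]
gu [ 0.5501 -0.0039] [0.0657 0.1123 0.065  0.1123] [ -83.  -173.6   97.     6.8]
hs [ 0.57685123 -0.38358448]
```

View pics/m2.png

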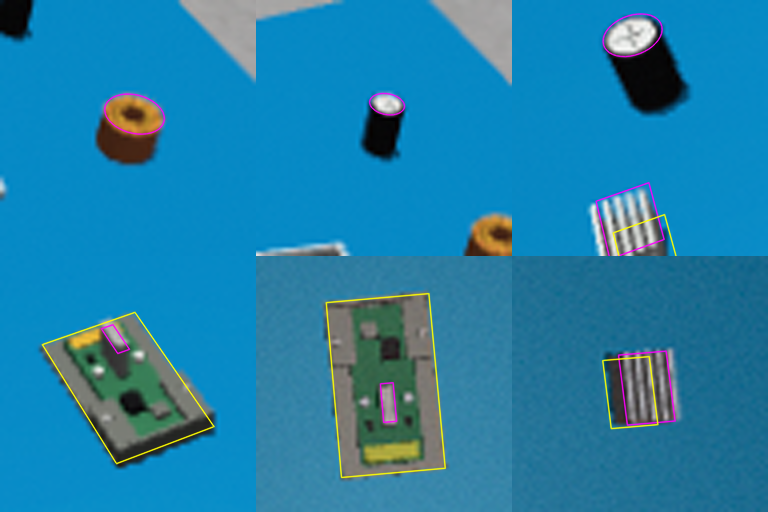

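The outlines drawn from the top camera land on the toroid, both caps, the tab and the guide in the scene view. The heat sink outline sits about 6 tile px (about 3 mm) too far towards +y in both views, so I correct it to (0.577,-0.386). The sizes also match: 125x65 mm for the narrow tray, 126x125 for the square tray and 112x65 for the guide. I do the module first, turning the tool to yaw 0 so its axes become world x, -y, -z.

```bash
python3 -m crank '[{"grip":-1,"translation":[0,0,0],"spin":0.043},{"grip":-1,"translation":[0,0,0],"spin":0.0865},{"grip":-1,"translation":[0,0,0],"spin":0.0865}]'
python3 -m crank '[{"grip":-1,"translation":[0.31,-0.48,0],"spin":0},{"grip":-1,"translation":[0.63,-0.95,0],"spin":0},{"grip":-1,"translation":[0.63,-0.95,0],"spin":0}]'
python3 -m crank '[{"grip":-1,"translation":[0.31,-0.48,0],"spin":0},{"grip":-1,"translation":[0.63,-0.95,0],"spin":0},{"grip":-1,"translation":[0.63,-0.95,0],"spin":0}]'
python3 -c "
from h import *
go([.537,-.0055,.1],.115)"
```

```text
t: 0.4
position: [0.161, -0.5778, 0.2306]
tcp_rot: [[1.0, -0.001, -0.0], [-0.001, -1.0, 0.001], [-0.0, -0.001, -1.0]]
ft_force: [-0.8, 0.4, -1.3]
opening: 0.0857
gripper_force: 0.0
t: 0.7
position: [0.2261, -0.4802, 0.2315]
tcp_rot: [[1.0, 0.007, 0.001], [0.007, -1.0, 0.001], [0.001, -0.001, -1.0]]
ft_force: [-0.4, -1.0, 0.3]
opening: 0.0853
gripper_force: 0.0
t: 1.0
position: [0.2889, -0.3853, 0.2317]
tcp_rot: [[1.0, 0.007, 0.001], [0.007, -1.0, 0.0], [0.001, -0.0, -1.0]]
ft_force: [0.3, -0.3, 0.1]
opening: 0.0853
gripper_force: 0.0
trans [ 2.504 -3.781  1.321] spin -0.035 pos [ 0.2889 -0.3853  0.2317] yaw 0.007 j6 0.566
```

```bash
for i in 1 ; do :; done
python3 -m crank '[{"grip":-1,"translation":[0.31,-0.48,0],"spin":0},{"grip":-1,"translation":[0.63,-0.95,0],"spin":0},{"grip":-1,"translation":[0.63,-0.95,0],"spin":0}]' >/dev/null
python3 -m crank '[{"grip":-1,"translation":[0.31,-0.48,0],"spin":0},{"grip":-1,"translation":[0.63,-0.95,0],"spin":0},{"grip":-1,"translation":[0.63,-0.95,0],"spin":0}]' >/dev/null
python3 -m crank '[{"grip":-1,"translation":[0.31,-0.48,0],"spin":0},{"grip":-1,"translation":[0.63,-0.95,0],"spin":0},{"grip":-1,"translation":[0.63,-0.95,0],"spin":0}]' >/dev/null
python3 -m crank '[{"grip":-1,"translation":[0.31,-0.48,0.4],"spin":-0.02},{"grip":-1,"translation":[0.62,-0.93,0.8],"spin":-0.035},{"grip":-1,"translation":[0.62,-0.93,0.8],"spin":-0.035},{"grip":-1,"translation":[0.62,-0.93,0.8],"spin":-0.035}]'
python3 -c "
from h import *
go([.537,-.0055,.021],.115)"
```

```text
t: 2.3
position: [0.5375, -0.008, 0.1461]
tcp_rot: [[0.993, 0.115, -0.008], [0.115, -0.993, 0.001], [-0.007, -0.002, -1.0]]
ft_force: [-0.7, -1.0, 0.9]
opening: 0.0851
gripper_force: 0.0
trans [ 0.008 -0.023  1.251] spin 0.0 pos [ 0.5375 -0.008   0.1461] yaw 0.115 j6 1.377
```

```bash
python3 -m crank '[{"grip":-1,"translation":[0.01,-0.02,0.3],"spin":0},{"grip":-1,"translation":[0.01,-0.02,0.6],"spin":0},{"grip":-1,"translation":[0.01,-0.02,0.85],"spin":0},{"grip":-1,"translation":[0.01,-0.02,0.85],"spin":0},{"grip":-1,"translation":[0.01,-0.02,0.85],"spin":0}]'
python3 -c "
from h import *
go([.537,-.0055,.021],.115); cv2.imwrite('pics/a.png',cv2.resize(ctrl.read_camera('scene')[150:250,220:380,::-1],None,fx=5,fy=5,interpolation=cv2.INTER_CUBIC))"
```

```text
t: 2.8
position: [0.5389, -0.009, 0.0671]
tcp_rot: [[0.994, 0.11, 0.0], [0.11, -0.994, -0.001], [0.0, 0.001, -1.0]]
ft_force: [-0.4, -0.4, -0.0]
opening: 0.0857
gripper_force: 0.0
trans [-0.015 -0.037  0.461] spin -0.002 pos [ 0.5389 -0.009   0.0671] yaw 0.11 j6 1.381
```

View pics/a.png

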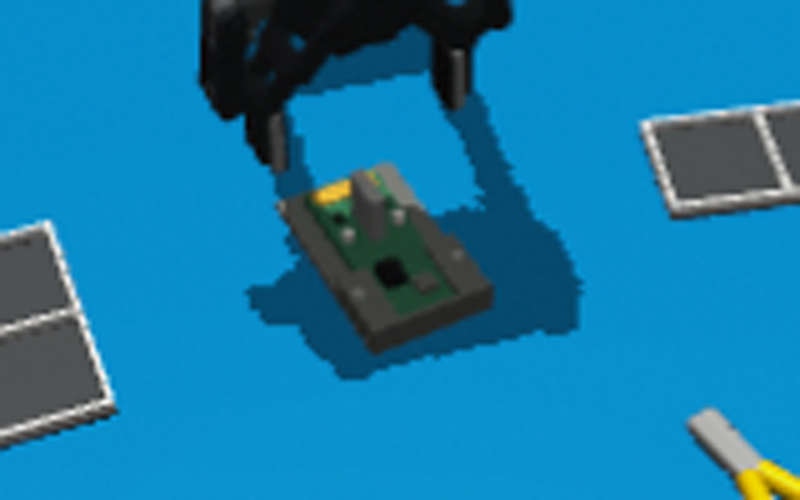

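The fingers straddle the tab at (370,205), one on each side and clear of the guide. I go down and close.

```bash
python3 -m crank '[{"grip":-1,"translation":[-0.015,-0.04,0.2],"spin":0},{"grip":-1,"translation":[-0.015,-0.04,0.4],"spin":0},{"grip":-1,"translation":[-0.015,-0.04,0.46],"spin":0},{"grip":-1,"translation":[-0.015,-0.04,0.46],"spin":0},{"grip":-1,"translation":[-0.015,-0.04,0.46],"spin":0}]'
python3 -c "
from h import *
go([.537,-.0055,.021],.115)"
```

```text
t: 3.35
position: [0.5379, -0.0043, 0.0222]
tcp_rot: [[0.994, 0.11, 0.003], [0.11, -0.994, -0.0], [0.003, 0.001, -1.0]]
ft_force: [-0.4, 0.4, -0.3]
opening: 0.0855
gripper_force: 0.0
trans [-0.011  0.011  0.012] spin -0.002 pos [ 0.5379 -0.0043  0.0222] yaw 0.11 j6 1.39
```

```bash
python3 -m crank '[{"grip":-0.2,"translation":[-0.01,0.01,0],"spin":0},{"grip":0.3,"translation":[-0.01,0.01,0],"spin":0},{"grip":0.7,"translation":[-0.01,0.01,0],"spin":0},{"grip":1,"translation":[-0.01,0.01,0],"spin":0},{"grip":1,"translation":[-0.01,0.01,0],"spin":0},{"grip":1,"translation":[-0.01,0.01,0],"spin":0},{"grip":1,"translation":[-0.01,0.01,0],"spin":0},{"grip":1,"translation":[-0.01,0.01,0],"spin":0},{"grip":1,"translation":[-0.01,0.01,0],"spin":0}]'
python3 -c "
from h import *
go([.537,-.0055,.021],.115); print(ctrl.get_obs()['ft_force'],ctrl.get_obs()['wrist_torque'])"
```

```text
t: 4.25
position: [0.5362, -0.0052, 0.0205]
tcp_rot: [[0.994, 0.11, 0.0], [0.11, -0.994, -0.0], [0.0, 0.0, -1.0]]
ft_force: [-0.9, 0.2, 2.1]
opening: 0.0064
gripper_force: 61.5
trans [ 0.008  0.004 -0.005] spin -0.002 pos [ 0.5362 -0.0052  0.0205] yaw 0.11 j6 1.388
[-0.87487839  0.21634532  2.13333524] [ 0.01292246 -0.01036398  0.00605559]
```

```bash
python3 -m crank '[{"grip":1,"translation":[-0.03,0,0],"spin":0},{"grip":1,"translation":[-0.08,0,0],"spin":0},{"grip":1,"translation":[-0.15,0,0],"spin":0},{"grip":1,"translation":[-0.22,0,0],"spin":0},{"grip":1,"translation":[-0.3,0,0],"spin":0},{"grip":1,"translation":[-0.3,0,0],"spin":0}]'
python3 -m crank '[{"grip":1,"translation":[-0.08,0,0],"spin":0},{"grip":1,"translation":[-0.16,0,0],"spin":0},{"grip":1,"translation":[-0.24,0,0],"spin":0},{"grip":1,"translation":[-0.32,0,0],"spin":0},{"grip":1,"translation":[-0.32,0,0],"spin":0}]'
python3 -c "
from h import *
go([.537,-.0055,.021],.115)
cv2.imwrite('pics/b.png',cv2.resize(ctrl.read_camera('scene')[130:250,210:370,::-1],None,fx=5,fy=5,interpolation=cv2.INTER_CUBIC))"
```

```text
t: 4.85
position: [0.5048, -0.0086, 0.0205]
tcp_rot: [[0.994, 0.11, -0.001], [0.11, -0.994, -0.0], [-0.001, 0.0, -1.0]]
ft_force: [-2.6, 0.3, 5.0]
opening: 0.0065
gripper_force: 62.0
t: 5.35
position: [0.473, -0.0121, 0.0204]
tcp_rot: [[0.994, 0.11, -0.001], [0.11, -0.994, -0.0], [-0.001, 0.0, -1.0]]
ft_force: [-4.6, 0.0, 5.9]
opening: 0.0066
gripper_force: 62.1
trans [ 0.643  0.004 -0.007] spin -0.002 pos [ 0.473  -0.0121  0.0204] yaw 0.11 j6 1.364
```

View pics/b.png

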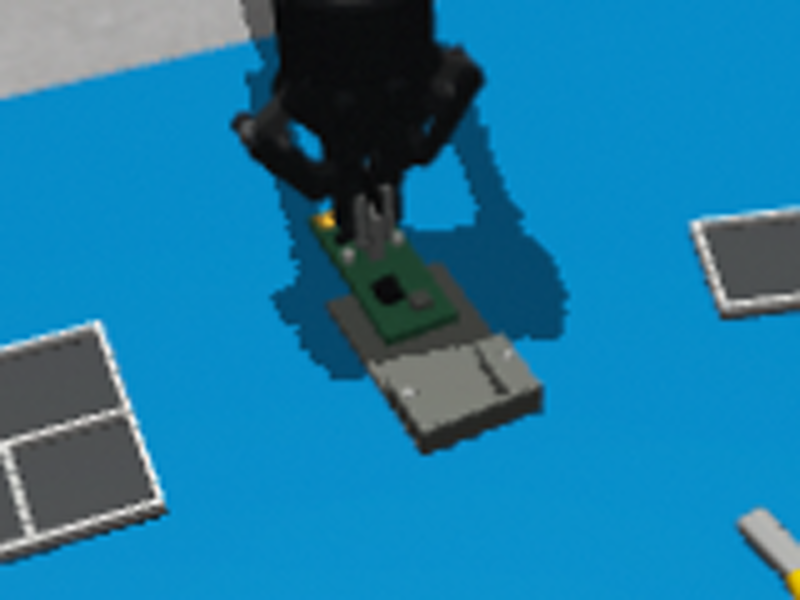

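The module is fully out of the channel, with the board end at (420,335) ahead of the lips at (440,370), and it is level. I lift it and turn it.

```bash
python3 -m crank '[{"grip":1,"translation":[0,0,-0.1],"spin":0},{"grip":1,"translation":[0,0,-0.3],"spin":0},{"grip":1,"translation":[0,0,-0.5],"spin":0},{"grip":1,"translation":[0,0,-0.7],"spin":0},{"grip":1,"translation":[0,0,-0.7],"spin":0}]'
python3 -m crank '[{"grip":1,"translation":[0,0,0],"spin":-0.03},{"grip":1,"translation":[0,0,0],"spin":-0.07},{"grip":1,"translation":[0,0,0],"spin":-0.11},{"grip":1,"translation":[0,0,0],"spin":-0.15},{"grip":1,"translation":[0,0,0],"spin":-0.19},{"grip":1,"translation":[0,0,0],"spin":-0.23},{"grip":1,"translation":[0,0,0],"spin":-0.234},{"grip":1,"translation":[0,0,0],"spin":-0.234}]' >/dev/null
python3 -m crank '[{"grip":1,"translation":[0,0,0],"spin":-0.03},{"grip":1,"translation":[0,0,0],"spin":-0.07},{"grip":1,"translation":[0,0,0],"spin":-0.11},{"grip":1,"translation":[0,0,0],"spin":-0.15},{"grip":1,"translation":[0,0,0],"spin":-0.19},{"grip":1,"translation":[0,0,0],"spin":-0.23},{"grip":1,"translation":[0,0,0],"spin":-0.234},{"grip":1,"translation":[0,0,0],"spin":-0.234}]'
python3 -c "
from h import *
go([.506,-.232,.021],1.58)"
```

```text
t: 5.9
position: [0.4755, -0.0121, 0.0931]
tcp_rot: [[0.994, 0.11, 0.004], [0.11, -0.994, -0.0], [0.004, 0.001, -1.0]]
ft_force: [0.5, 0.8, -1.0]
opening: 0.0065
gripper_force: 61.2
t: 7.5
position: [0.4742, -0.012, 0.0899]
tcp_rot: [[-0.005, 1.0, -0.001], [1.0, 0.005, 0.0], [0.0, -0.001, -1.0]]
ft_force: [0.1, 0.4, -1.3]
opening: 0.0065
gripper_force: 61.1
trans [-2.202  0.307  0.689] spin -0.001 pos [ 0.4742 -0.012   0.0899] yaw 1.576 j6 -0.102
```

```bash
python3 -m crank '[{"grip":1,"translation":[-0.2,0.03,0],"spin":0},{"grip":1,"translation":[-0.4,0.08,0],"spin":0},{"grip":1,"translation":[-0.6,0.1,0],"spin":0},{"grip":1,"translation":[-0.75,0.1,0],"spin":0}]'>/dev/null
python3 -m crank '[{"grip":1,"translation":[-0.2,0.03,0],"spin":0},{"grip":1,"translation":[-0.4,0.08,0],"spin":0},{"grip":1,"translation":[-0.6,0.1,0],"spin":0},{"grip":1,"translation":[-0.75,0.1,0],"spin":0}]'>/dev/null
python3 -m crank '[{"grip":1,"translation":[-0.2,0.03,0],"spin":0},{"grip":1,"translation":[-0.4,0.08,0],"spin":0},{"grip":1,"translation":[-0.6,0.1,0],"spin":0},{"grip":1,"translation":[-0.7,0.1,0],"spin":0},{"grip":1,"translation":[-0.7,0.1,0.2],"spin":0},{"grip":1,"translation":[-0.7,0.1,0.4],"spin":0},{"grip":1,"translation":[-0.7,0.1,0.4],"spin":0},{"grip":1,"translation":[-0.7,0.1,0.4],"spin":0}]'
python3 -c "
from h import *
go([.506,-.232,.019],1.58)
cv2.imwrite('pics/c.png',cv2.resize(ctrl.read_camera('scene')[130:250,150:310,::-1],None,fx=5,fy=5,interpolation=cv2.INTER_CUBIC))"
```

```text
t: 9.1
position: [0.5061, -0.2313, 0.0502]
tcp_rot: [[-0.009, 1.0, -0.001], [1.0, 0.009, 0.001], [0.001, -0.001, -1.0]]
ft_force: [-0.1, -0.5, -0.6]
opening: 0.0063
gripper_force: 61.1
trans [-0.007 -0.001  0.312] spin 0.0 pos [ 0.5061 -0.2313  0.0502] yaw 1.58 j6 -0.499
```

View pics/c.png

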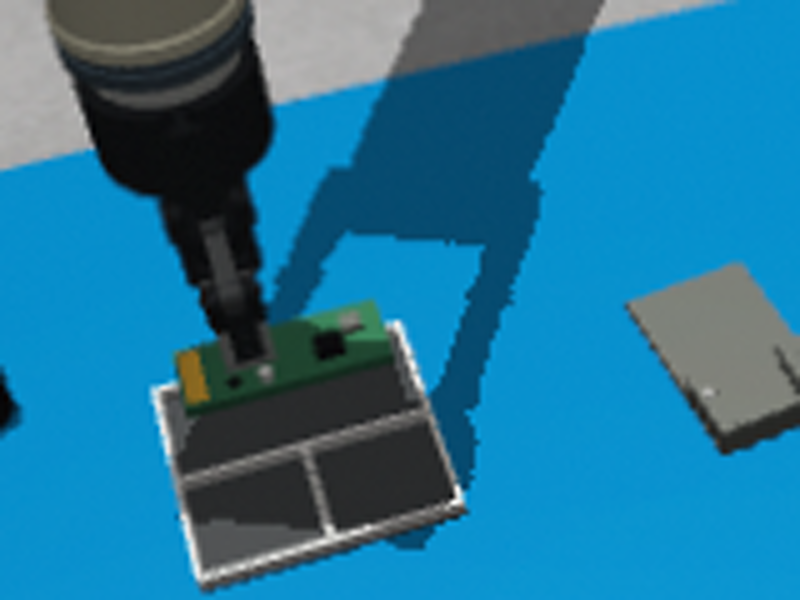

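The module hangs level over the long pocket, with the board between (180,380) and (390,340), inside the end walls. I lower and release it.

```bash
python3 -m crank '[{"grip":1,"translation":[0,0,0.1],"spin":0},{"grip":1,"translation":[0,0,0.2],"spin":0},{"grip":1,"translation":[0,0,0.27],"spin":0},{"grip":1,"translation":[0,0,0.31],"spin":0},{"grip":1,"translation":[0,0,0.31],"spin":0},{"grip":1,"translation":[0,0,0.31],"spin":0}]'
python3 -m crank '[{"grip":0.6,"translation":[0,0,0],"spin":0},{"grip":0.4,"translation":[0,0,0],"spin":0},{"grip":0.2,"translation":[0,0,0],"spin":0},{"grip":0.2,"translation":[0,0,0],"spin":0},{"grip":0.2,"translation":[0,0,-0.2],"spin":0},{"grip":0.2,"translation":[0,0,-0.5],"spin":0},{"grip":0,"translation":[0,0,-0.9],"spin":0},{"grip":-0.5,"translation":[0,0,-1],"spin":0},{"grip":-1,"translation":[0,0,-1],"spin":0}]'
python3 -c "
from h import *
go([.453,-.366,.12],0)
cv2.imwrite('pics/d.png',cv2.resize(ctrl.read_camera('top')[180:270,360:500,::-1],None,fx=5,fy=5,interpolation=cv2.INTER_CUBIC))"
```

```text
t: 9.75
position: [0.5064, -0.2317, 0.0191]
tcp_rot: [[-0.009, 1.0, -0.0], [1.0, 0.009, 0.0], [0.0, -0.0, -1.0]]
ft_force: [-0.1, 0.5, -2.0]
opening: 0.0066
gripper_force: 61.1
t: 10.65
position: [0.5077, -0.2323, 0.1221]
tcp_rot: [[-0.01, 1.0, 0.005], [1.0, 0.01, -0.003], [-0.003, 0.005, -1.0]]
ft_force: [0.1, 0.5, 0.5]
opening: 0.0703
gripper_force: 0.0
trans [-1.331 -0.56   0.022] spin -0.497 pos [ 0.5077 -0.2323  0.1221] yaw 1.58 j6 -0.5
```

View pics/d.png

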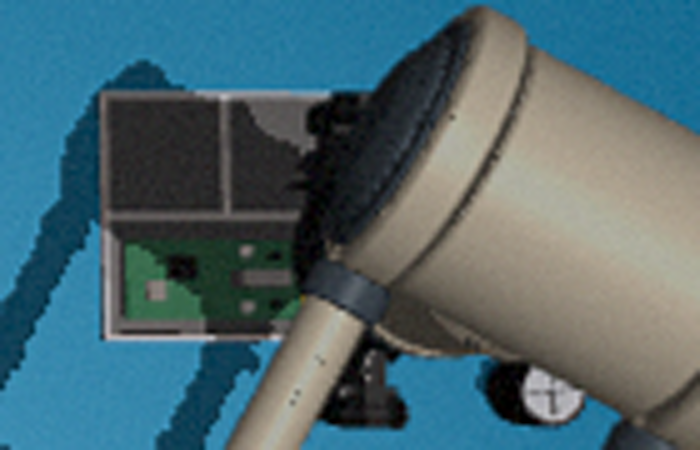

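The module lies square in the long pocket: in the crop the board spans about (125,240)-(300,320) with the tab at (265,278). Next is the large cap, keeping the present yaw.

```bash
python3 -m crank '[{"grip":-1,"translation":[-0.35,-0.14,0],"spin":0},{"grip":-1,"translation":[-0.67,-0.28,0],"spin":0},{"grip":-1,"translation":[-0.67,-0.28,0],"spin":0}]' >/dev/null
python3 -m crank '[{"grip":-1,"translation":[-0.35,-0.14,0],"spin":0},{"grip":-1,"translation":[-0.66,-0.28,0],"spin":0},{"grip":-1,"translation":[-0.66,-0.28,0],"spin":0},{"grip":-1,"translation":[-0.66,-0.28,0.3],"spin":0},{"grip":-1,"translation":[-0.66,-0.28,0.5],"spin":0},{"grip":-1,"translation":[-0.66,-0.28,0.5],"spin":0}]'
python3 -c "
from h import *
go([.4528,-.3658,.02],None)"
```

```text
t: 11.6
position: [0.45, -0.3623, 0.0637]
tcp_rot: [[-0.01, 1.0, -0.007], [1.0, 0.01, 0.007], [0.007, -0.006, -1.0]]
ft_force: [-0.2, 0.2, -0.7]
opening: 0.0852
gripper_force: 0.0
trans [-0.038  0.031  0.436] spin 0 pos [ 0.45   -0.3623  0.0637] yaw 1.581 j6 -0.747
```

```bash
python3 -m crank '[{"grip":-1,"translation":[-0.02,0.02,0.2],"spin":0},{"grip":-1,"translation":[-0.02,0.02,0.45],"spin":0},{"grip":-1,"translation":[-0.02,0.02,0.45],"spin":0},{"grip":-1,"translation":[-0.02,0.02,0.45],"spin":0}]'
python3 -m crank '[{"grip":-0.2,"translation":[0,0,0],"spin":0},{"grip":0.2,"translation":[0,0,0],"spin":0},{"grip":0.6,"translation":[0,0,0],"spin":0},{"grip":1,"translation":[0,0,0],"spin":0},{"grip":1,"translation":[0,0,0],"spin":0},{"grip":1,"translation":[0,0,0],"spin":0}]'
python3 -m crank '[{"grip":1,"translation":[0,0,-0.2],"spin":0},{"grip":1,"translation":[0,0,-0.5],"spin":0},{"grip":1,"translation":[0,0,-0.8],"spin":0},{"grip":1,"translation":[0,0,-0.9],"spin":0},{"grip":1,"translation":[0,0,-0.9],"spin":0}]'
python3 -c "
from h import *
go([.5634,.2419,.023],None)"
```

```text
t: 12.0
position: [0.4539, -0.3665, 0.0245]
tcp_rot: [[-0.01, 1.0, -0.001], [1.0, 0.01, 0.001], [0.001, -0.001, -1.0]]
ft_force: [0.6, -0.5, 0.9]
opening: 0.0849
gripper_force: 0.0
t: 12.6
position: [0.4543, -0.3677, 0.0256]
tcp_rot: [[-0.009, 1.0, 0.002], [1.0, 0.009, -0.001], [-0.002, 0.002, -1.0]]
ft_force: [-0.4, 0.5, 4.8]
opening: 0.0333
gripper_force: 60.2
t: 13.1
position: [0.4543, -0.3678, 0.1158]
tcp_rot: [[-0.009, 1.0, 0.002], [1.0, 0.009, -0.002], [-0.002, 0.002, -1.0]]
ft_force: [0.3, -0.6, -0.9]
opening: 0.0329
gripper_force: 59.7
trans [6.088 1.146 0.918] spin 0 pos [ 0.4543 -0.3678  0.1158] yaw 1.58 j6 -0.748
```

```bash
python3 -m crank '[{"grip":1,"translation":[0.25,0.05,0],"spin":0},{"grip":1,"translation":[0.6,0.11,0],"spin":0},{"grip":1,"translation":[0.95,0.18,0],"spin":0}]' >/dev/null
python3 -m crank '[{"grip":1,"translation":[0.35,0.06,0],"spin":0},{"grip":1,"translation":[0.7,0.12,0],"spin":0},{"grip":1,"translation":[1,0.18,0],"spin":0}]' >/dev/null
python3 -m crank '[{"grip":1,"translation":[0.35,0.06,0],"spin":0},{"grip":1,"translation":[0.7,0.12,0],"spin":0},{"grip":1,"translation":[1,0.18,0],"spin":0}]' >/dev/null
python3 -m crank '[{"grip":1,"translation":[0.35,0.06,0],"spin":0},{"grip":1,"translation":[0.7,0.12,0],"spin":0},{"grip":1,"translation":[1,0.18,0],"spin":0}]' >/dev/null
python3 -m crank '[{"grip":1,"translation":[0.35,0.06,0],"spin":0},{"grip":1,"translation":[0.7,0.12,0],"spin":0},{"grip":1,"translation":[1,0.18,0],"spin":0}]' >/dev/null
python3 -m crank '[{"grip":1,"translation":[0.35,0.06,0],"spin":0},{"grip":1,"translation":[0.7,0.12,0],"spin":0},{"grip":1,"translation":[1,0.18,0],"spin":0},{"grip":1,"translation":[1,0.18,0],"spin":0}]'
python3 -c "
from h import *
go([.5634,.2419,.0285],1.38)"
```

```text
t: 15.0
position: [0.5548, 0.232, 0.1108]
tcp_rot: [[-0.013, 1.0, -0.004], [1.0, 0.013, -0.0], [0.0, -0.004, -1.0]]
ft_force: [-0.5, 0.1, -0.2]
opening: 0.0327
gripper_force: 59.8
trans [0.098 0.09  0.823] spin 0.065 pos [0.5548 0.232  0.1108] yaw 1.584 j6 0.325
```

```bash
python3 -m crank '[{"grip":1,"translation":[0.1,0.09,0.1],"spin":0.03},{"grip":1,"translation":[0.1,0.09,0.3],"spin":0.06},{"grip":1,"translation":[0.1,0.09,0.5],"spin":0.065},{"grip":1,"translation":[0.1,0.09,0.5],"spin":0.065},{"grip":1,"translation":[0.1,0.09,0.5],"spin":0.065}]'
python3 -c "
from h import *
go([.5634,.2419,.0285],1.38)
cv2.imwrite('pics/e.png',cv2.resize(ctrl.read_camera('scene')[110:230,300:460,::-1],None,fx=5,fy=5,interpolation=cv2.INTER_CUBIC))"
```

```text
t: 15.5
position: [0.5641, 0.238, 0.0627]
tcp_rot: [[0.193, 0.981, -0.003], [0.981, -0.193, -0.001], [-0.002, -0.003, -1.0]]
ft_force: [0.0, -0.4, 0.0]
opening: 0.033
gripper_force: 59.8
trans [ 0.037 -0.014  0.342] spin -0.001 pos [0.5641 0.238  0.0627] yaw 1.376 j6 0.538
```

View pics/e.png

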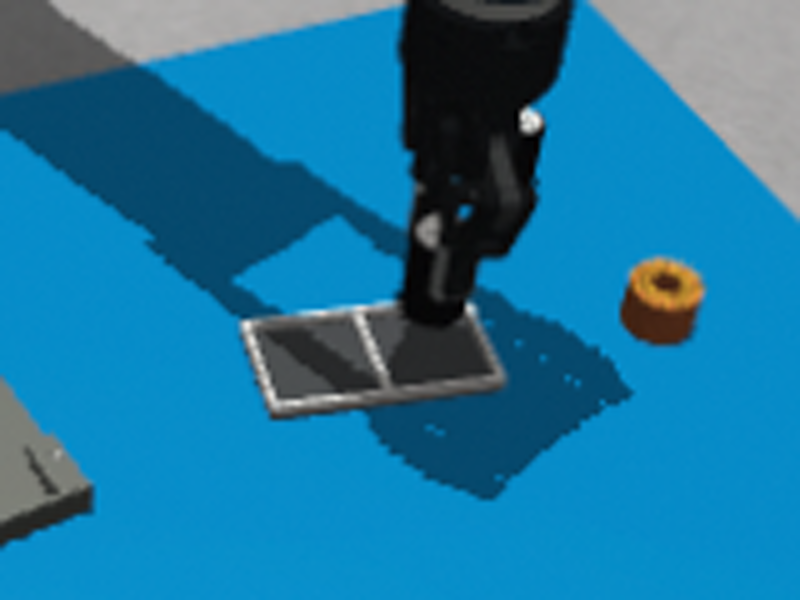

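The cap hangs over the right-hand (+y) pocket at about (435,310). I lower and release it, then head for the coil at (665,300).

```bash
python3 -m crank '[{"grip":1,"translation":[0.03,0,0.1],"spin":0},{"grip":1,"translation":[0.03,-0.01,0.2],"spin":0},{"grip":1,"translation":[0.03,-0.01,0.28],"spin":0},{"grip":1,"translation":[0.03,-0.01,0.34],"spin":0},{"grip":1,"translation":[0.03,-0.01,0.34],"spin":0},{"grip":1,"translation":[0.03,-0.01,0.34],"spin":0}]'
python3 -m crank '[{"grip":0,"translation":[0,0,0],"spin":0},{"grip":-0.2,"translation":[0,0,0],"spin":0},{"grip":-0.3,"translation":[0,0,0],"spin":0},{"grip":-0.3,"translation":[0,0,-0.05],"spin":0},{"grip":-0.5,"translation":[0,0,-0.3],"spin":0},{"grip":-0.8,"translation":[0,0,-0.6],"spin":0},{"grip":-1,"translation":[0,0,-0.9],"spin":0},{"grip":-1,"translation":[0,0,-0.9],"spin":0}]'
python3 -c "
from h import *
go([.5839,.3744,.009],1.58)"
```

```text
t: 16.15
position: [0.5646, 0.242, 0.0301]
tcp_rot: [[0.193, 0.981, -0.0], [0.981, -0.193, -0.0], [-0.0, -0.0, -1.0]]
ft_force: [0.5, -0.2, -0.2]
opening: 0.0329
gripper_force: 59.9
t: 16.95
position: [0.567, 0.2429, 0.127]
tcp_rot: [[0.193, 0.981, 0.009], [0.981, -0.193, 0.003], [0.005, 0.008, -1.0]]
ft_force: [0.8, 0.2, 0.4]
opening: 0.0851
gripper_force: 0.0
trans [ 1.317 -0.098  1.186] spin -0.065 pos [0.567  0.2429 0.127 ] yaw 1.376 j6 0.544
```

```bash
python3 -m crank '[{"grip":-1,"translation":[0.4,-0.03,0],"spin":0},{"grip":-1,"translation":[0.8,-0.06,0],"spin":0},{"grip":-1,"translation":[0.9,-0.06,0],"spin":0}]' >/dev/null
python3 -m crank '[{"grip":-1,"translation":[0.41,-0.03,0.1],"spin":-0.03},{"grip":-1,"translation":[0.41,-0.03,0.5],"spin":-0.065},{"grip":-1,"translation":[0.41,-0.03,0.7],"spin":-0.065},{"grip":-1,"translation":[0.41,-0.03,0.7],"spin":-0.065},{"grip":-1,"translation":[0.41,-0.03,0.7],"spin":-0.065}]' 
python3 -c "
from h import *
go([.5839,.3744,.009],1.58)"
```

```text
t: 17.75
position: [0.5811, 0.3718, 0.0503]
tcp_rot: [[-0.009, 1.0, -0.001], [1.0, 0.009, -0.001], [-0.001, -0.001, -1.0]]
ft_force: [0.7, 0.5, 0.7]
opening: 0.0854
gripper_force: 0.0
trans [0.026 0.029 0.413] spin -0.0 pos [0.5811 0.3718 0.0503] yaw 1.58 j6 0.511
```

```bash
python3 -m crank '[{"grip":-1,"translation":[0.02,0.02,0.2],"spin":0},{"grip":-1,"translation":[0.02,0.02,0.41],"spin":0},{"grip":-1,"translation":[0.02,0.02,0.41],"spin":0},{"grip":-1,"translation":[0.02,0.02,0.41],"spin":0}]'
python3 -m crank '[{"grip":-0.3,"translation":[0,0,0],"spin":0},{"grip":0,"translation":[0,0,0],"spin":0},{"grip":0.5,"translation":[0,0,0],"spin":0},{"grip":1,"translation":[0,0,0],"spin":0},{"grip":1,"translation":[0,0,0],"spin":0},{"grip":1,"translation":[0,0,0],"spin":0}]'
python3 -m crank '[{"grip":1,"translation":[0,0,-0.2],"spin":0},{"grip":1,"translation":[0,0,-0.5],"spin":0},{"grip":1,"translation":[0,0,-0.8],"spin":0},{"grip":1,"translation":[0,0,-1],"spin":0},{"grip":1,"translation":[0,0,-1],"spin":0}]'
python3 -c "
from h import *
go([.5686,-.186,.013],1.58)"
```

```text
t: 18.15
position: [0.5838, 0.3743, 0.0112]
tcp_rot: [[-0.009, 1.0, 0.002], [1.0, 0.009, 0.001], [0.001, 0.002, -1.0]]
ft_force: [0.3, 1.0, 0.8]
opening: 0.0853
gripper_force: 0.0
t: 18.75
position: [0.5838, 0.3748, 0.0111]
tcp_rot: [[-0.01, 1.0, 0.002], [1.0, 0.01, 0.001], [0.001, 0.002, -1.0]]
ft_force: [-0.5, -0.1, 5.0]
opening: 0.038
gripper_force: 60.5
t: 19.25
position: [0.5845, 0.3752, 0.1135]
tcp_rot: [[-0.009, 1.0, 0.006], [1.0, 0.009, 0.003], [0.003, 0.006, -1.0]]
ft_force: [0.5, -0.2, -0.9]
opening: 0.038
gripper_force: 60.5
trans [-5.613 -0.218  0.986] spin 0.0 pos [0.5845 0.3752 0.1135] yaw 1.58 j6 0.512
```

```bash
python3 -m crank '[{"grip":1,"translation":[-0.25,-0.01,0],"spin":0},{"grip":1,"translation":[-0.6,-0.02,0],"spin":0},{"grip":1,"translation":[-0.95,-0.04,0],"spin":0}]' >/dev/null
python3 -m crank '[{"grip":1,"translation":[-0.35,-0.01,0],"spin":0},{"grip":1,"translation":[-0.7,-0.03,0],"spin":0},{"grip":1,"translation":[-1,-0.04,0],"spin":0}]' >/dev/null
python3 -m crank '[{"grip":1,"translation":[-0.35,-0.01,0],"spin":0},{"grip":1,"translation":[-0.7,-0.03,0],"spin":0},{"grip":1,"translation":[-1,-0.04,0],"spin":0}]' >/dev/null
python3 -m crank '[{"grip":1,"translation":[-0.35,-0.01,0],"spin":0},{"grip":1,"translation":[-0.7,-0.03,0],"spin":0},{"grip":1,"translation":[-1,-0.04,0],"spin":0}]' >/dev/null
python3 -m crank '[{"grip":1,"translation":[-0.35,-0.01,0],"spin":0},{"grip":1,"translation":[-0.7,-0.03,0],"spin":0},{"grip":1,"translation":[-1,-0.04,0],"spin":0}]' >/dev/null
python3 -m crank '[{"grip":1,"translation":[-0.35,-0.01,0],"spin":0},{"grip":1,"translation":[-0.6,-0.03,0.1],"spin":0},{"grip":1,"translation":[-0.66,-0.03,0.3],"spin":0},{"grip":1,"translation":[-0.66,-0.03,0.5],"spin":0},{"grip":1,"translation":[-0.66,-0.03,0.5],"spin":0},{"grip":1,"translation":[-0.66,-0.03,0.5],"spin":0}]'
python3 -c "
from h import *
go([.5686,-.186,.0145],1.58)
cv2.imwrite('pics/f.png',cv2.resize(ctrl.read_camera('scene')[130:250,150:310,::-1],None,fx=5,fy=5,interpolation=cv2.INTER_CUBIC))"
```

```text
t: 21.35
position: [0.5645, -0.1864, 0.0577]
tcp_rot: [[-0.01, 1.0, -0.003], [1.0, 0.01, 0.001], [0.001, -0.003, -1.0]]
ft_force: [0.7, -0.4, -0.7]
opening: 0.038
gripper_force: 60.5
trans [0.003 0.042 0.432] spin 0.0 pos [ 0.5645 -0.1864  0.0577] yaw 1.58 j6 -0.386
```

View pics/f.png

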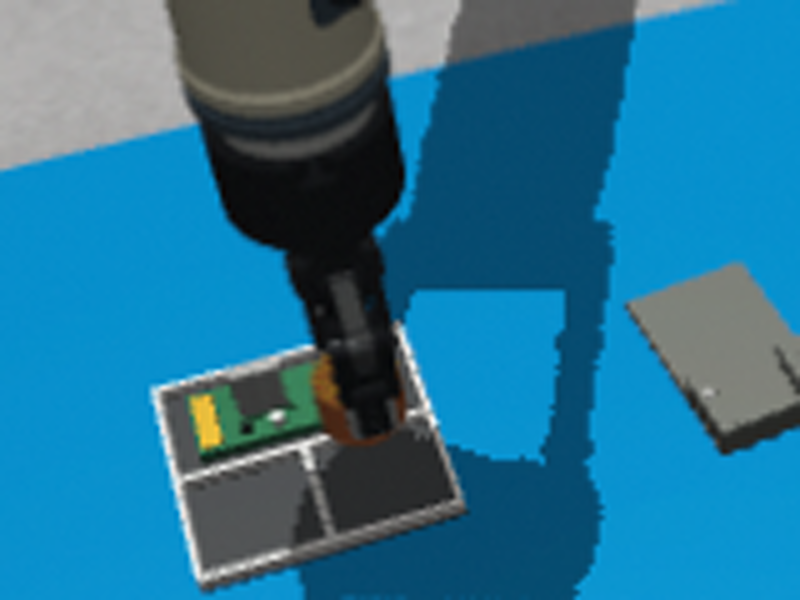

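The coil hangs over the right small pocket at (365,410), and the module is undisturbed. I lower it and open only part way.

```bash
python3 -m crank '[{"grip":1,"translation":[0,0.04,0.12],"spin":0},{"grip":1,"translation":[0,0.04,0.25],"spin":0},{"grip":1,"translation":[0,0.03,0.36],"spin":0},{"grip":1,"translation":[0,0.03,0.43],"spin":0},{"grip":1,"translation":[0,0.03,0.43],"spin":0},{"grip":1,"translation":[0,0.03,0.43],"spin":0}]'
python3 -m crank '[{"grip":-0.1,"translation":[0,0,0],"spin":0},{"grip":-0.25,"translation":[0,0,0],"spin":0},{"grip":-0.25,"translation":[0,0,0],"spin":0},{"grip":-0.25,"translation":[0,0,-0.05],"spin":0},{"grip":-0.3,"translation":[0,0,-0.3],"spin":0},{"grip":-0.5,"translation":[0,0,-0.6],"spin":0},{"grip":-1,"translation":[0,0,-0.9],"spin":0},{"grip":-1,"translation":[0,0,-0.9],"spin":0}]'
python3 -c "
from h import *
go([.577,-.386,.1],.1)"
```

```text
t: 22.0
position: [0.5683, -0.1868, 0.016]
tcp_rot: [[-0.009, 1.0, -0.0], [1.0, 0.009, 0.0], [0.0, -0.0, -1.0]]
ft_force: [-0.1, 0.6, -1.1]
opening: 0.0378
gripper_force: 60.6
t: 22.8
position: [0.5709, -0.1878, 0.113]
tcp_rot: [[-0.009, 1.0, 0.009], [1.0, 0.009, -0.004], [-0.004, 0.009, -1.0]]
ft_force: [0.4, 0.2, 1.0]
opening: 0.0855
gripper_force: 0.0
trans [-1.982  0.041  0.137] spin 0.471 pos [ 0.5709 -0.1878  0.113 ] yaw 1.58 j6 -0.384
```

```bash
python3 -m crank '[{"grip":-1,"translation":[-0.3,0.01,0],"spin":0.04},{"grip":-1,"translation":[-0.6,0.02,0],"spin":0.08},{"grip":-1,"translation":[-1,0.02,0],"spin":0.12},{"grip":-1,"translation":[-1,0.02,0],"spin":0.16},{"grip":-1,"translation":[-1,0.02,0],"spin":0.2},{"grip":-1,"translation":[-1,0.02,0],"spin":0.235},{"grip":-1,"translation":[-1,0.02,0],"spin":0.235}]' >/dev/null
python3 -m crank '[{"grip":-1,"translation":[0,0,0],"spin":0.04},{"grip":-1,"translation":[0,0,0],"spin":0.08},{"grip":-1,"translation":[0,0,0],"spin":0.12},{"grip":-1,"translation":[0,0,0],"spin":0.16},{"grip":-1,"translation":[0,0,0],"spin":0.2},{"grip":-1,"translation":[0,0,0],"spin":0.236},{"grip":-1,"translation":[0,0,0],"spin":0.236}]'
python3 -c "
from h import *
go([.577,-.386,.06],.1)"
```

```text
t: 24.2
position: [0.5713, -0.2867, 0.1061]
tcp_rot: [[0.995, 0.102, -0.0], [0.102, -0.995, 0.0], [-0.0, -0.0, -1.0]]
ft_force: [0.9, 0.3, -0.2]
opening: 0.0856
gripper_force: 0.0
trans [-0.045  0.994  0.461] spin 0.001 pos [ 0.5713 -0.2867  0.1061] yaw 0.103 j6 0.95
```

```bash
python3 -m crank '[{"grip":-1,"translation":[-0.02,0.35,0],"spin":0},{"grip":-1,"translation":[-0.04,0.7,0],"spin":0},{"grip":-1,"translation":[-0.04,0.98,0],"spin":0},{"grip":-1,"translation":[-0.04,0.98,0.2],"spin":0},{"grip":-1,"translation":[-0.04,0.98,0.42],"spin":0},{"grip":-1,"translation":[-0.04,0.98,0.42],"spin":0},{"grip":-1,"translation":[-0.04,0.98,0.42],"spin":0}]'
python3 -c "
from h import *
go([.577,-.386,.011],.1)
a=ctrl.read_camera('scene')[190:280,90:210,::-1]; b=ctrl.read_camera('top')[165:255,410:530,::-1]
cv2.imwrite('pics/g.png',np.hstack([cv2.resize(i,(400,300),interpolation=cv2.INTER_CUBIC) for i in(a,b)]))"
```

```text
t: 24.9
position: [0.577, -0.3844, 0.0639]
tcp_rot: [[0.995, 0.103, -0.001], [0.103, -0.995, 0.001], [-0.001, -0.001, -1.0]]
ft_force: [0.1, -0.9, 0.1]
opening: 0.0856
gripper_force: 0.0
trans [-0.001  0.017  0.529] spin 0.001 pos [ 0.577  -0.3844  0.0639] yaw 0.104 j6 0.831
```

View pics/g.png

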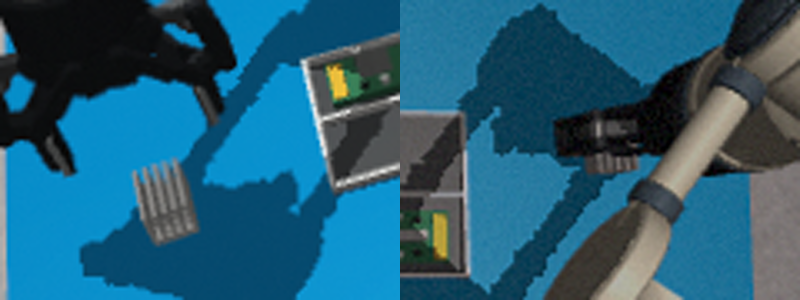

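The heat sink at (165,200) in the left half lies between the two fingers at (65,165) and (210,110), with clearance on both sides. I go down and grip it.

```bash
python3 -m crank '[{"grip":-1,"translation":[0,0.01,0.2],"spin":0},{"grip":-1,"translation":[0,0.01,0.4],"spin":0},{"grip":-1,"translation":[0,0.01,0.53],"spin":0},{"grip":-1,"translation":[0,0.01,0.53],"spin":0},{"grip":-1,"translation":[0,0.01,0.53],"spin":0}]'
python3 -m crank '[{"grip":-0.2,"translation":[0,0,0],"spin":0},{"grip":0.2,"translation":[0,0,0],"spin":0},{"grip":0.6,"translation":[0,0,0],"spin":0},{"grip":1,"translation":[0,0,0],"spin":0},{"grip":1,"translation":[0,0,0],"spin":0},{"grip":1,"translation":[0,0,0],"spin":0},{"grip":1,"translation":[0,0,0],"spin":0}]'
python3 -m crank '[{"grip":1,"translation":[0,0,-0.2],"spin":0},{"grip":1,"translation":[0,0,-0.5],"spin":0},{"grip":1,"translation":[0,0,-0.8],"spin":0},{"grip":1,"translation":[0,0,-1],"spin":0},{"grip":1,"translation":[0,0,-1],"spin":0}]'
python3 -c "
from h import *
go([.5516,.1811,.013],-.19)"
```

```text
t: 25.5
position: [0.5777, -0.3859, 0.0123]
tcp_rot: [[0.995, 0.101, 0.001], [0.101, -0.995, -0.001], [0.001, 0.001, -1.0]]
ft_force: [-0.9, -0.1, 0.6]
opening: 0.0853
gripper_force: 0.0
t: 26.2
position: [0.5777, -0.386, 0.0121]
tcp_rot: [[0.995, 0.1, 0.001], [0.1, -0.995, -0.001], [0.001, 0.001, -1.0]]
ft_force: [-0.2, -0.6, 5.3]
opening: 0.0287
gripper_force: 60.4
t: 26.7
position: [0.5786, -0.3866, 0.1152]
tcp_rot: [[0.995, 0.1, 0.005], [0.101, -0.995, -0.004], [0.004, 0.004, -1.0]]
ft_force: [0.4, 0.5, 0.5]
opening: 0.0285
gripper_force: 59.9
trans [ 0.298 -5.679  1.   ] spin 0.093 pos [ 0.5786 -0.3866  0.1152] yaw 0.101 j6 0.832
```

```bash
python3 -m crank '[{"grip":1,"translation":[0.01,-0.25,0],"spin":0},{"grip":1,"translation":[0.03,-0.6,0],"spin":0},{"grip":1,"translation":[0.05,-0.95,0],"spin":0}]' >/dev/null
python3 -m crank '[{"grip":1,"translation":[0.02,-0.35,0],"spin":0},{"grip":1,"translation":[0.04,-0.7,0],"spin":0},{"grip":1,"translation":[0.05,-1,0],"spin":0}]' >/dev/null
python3 -m crank '[{"grip":1,"translation":[0.02,-0.35,0],"spin":0},{"grip":1,"translation":[0.04,-0.7,0],"spin":0},{"grip":1,"translation":[0.05,-1,0],"spin":0}]' >/dev/null
python3 -m crank '[{"grip":1,"translation":[0.02,-0.35,0],"spin":0},{"grip":1,"translation":[0.04,-0.7,0],"spin":0},{"grip":1,"translation":[0.05,-1,0],"spin":0}]' >/dev/null
python3 -m crank '[{"grip":1,"translation":[0.02,-0.35,0],"spin":0},{"grip":1,"translation":[0.04,-0.7,0],"spin":0},{"grip":1,"translation":[0.05,-1,0],"spin":0}]' >/dev/null
python3 -m crank '[{"grip":1,"translation":[0.02,-0.35,0],"spin":0.03},{"grip":1,"translation":[0.05,-0.6,0],"spin":0.07},{"grip":1,"translation":[0.05,-0.73,0],"spin":0.093},{"grip":1,"translation":[0.05,-0.73,0.2],"spin":0.093},{"grip":1,"translation":[0.05,-0.73,0.4],"spin":0.093},{"grip":1,"translation":[0.05,-0.73,0.4],"spin":0.093},{"grip":1,"translation":[0.05,-0.73,0.4],"spin":0.093}]'
python3 -c "
from h import *
go([.5516,.1811,.0153],-.19)
cv2.imwrite('pics/i.png',cv2.resize(ctrl.read_camera('scene')[110:230,300:460,::-1],None,fx=5,fy=5,interpolation=cv2.INTER_CUBIC))"
```

```text
t: 28.9
position: [0.5491, 0.1821, 0.0695]
tcp_rot: [[0.982, -0.19, -0.003], [-0.19, -0.982, -0.001], [-0.003, 0.001, -1.0]]
ft_force: [0.2, 0.6, -0.1]
opening: 0.0286
gripper_force: 59.8
trans [0.028 0.004 0.542] spin -0.001 pos [0.5491 0.1821 0.0695] yaw -0.192 j6 2.024
```

View pics/i.png

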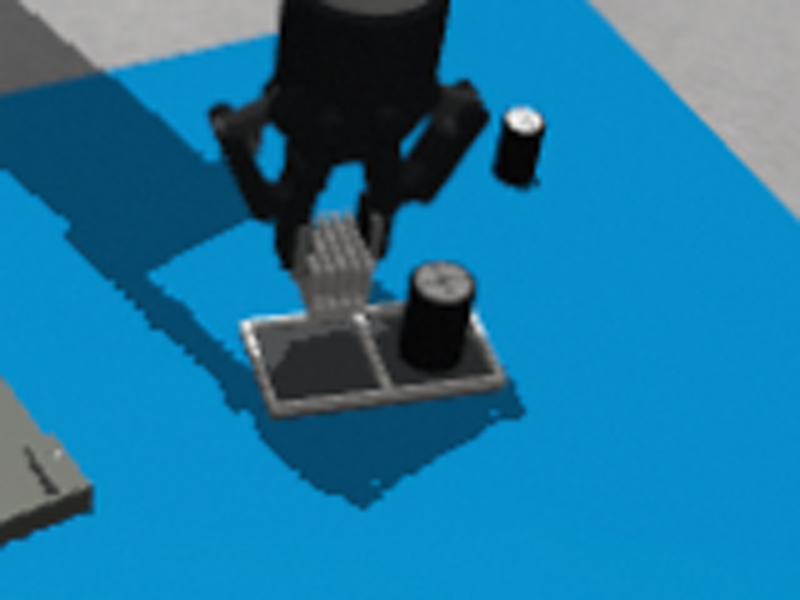

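The large cap stands upright in the right pocket at (440,315), and the heat sink hangs over the left pocket. I lower it and open only slightly.

```bash
python3 -m crank '[{"grip":1,"translation":[0.02,0.01,0.15],"spin":0},{"grip":1,"translation":[0.02,0.01,0.3],"spin":0},{"grip":1,"translation":[0.02,0.01,0.44],"spin":0},{"grip":1,"translation":[0.02,0.01,0.54],"spin":0},{"grip":1,"translation":[0.02,0.01,0.54],"spin":0},{"grip":1,"translation":[0.02,0.01,0.54],"spin":0}]'
python3 -m crank '[{"grip":0.2,"translation":[0,0,0],"spin":0},{"grip":0.1,"translation":[0,0,0],"spin":0},{"grip":0.1,"translation":[0,0,0],"spin":0},{"grip":0.1,"translation":[0,0,-0.05],"spin":0},{"grip":0.1,"translation":[0,0,-0.3],"spin":0},{"grip":0.1,"translation":[0,0,-0.6],"spin":0},{"grip":-0.5,"translation":[0,0,-0.9],"spin":0},{"grip":-1,"translation":[0,0,-1],"spin":0},{"grip":-1,"translation":[0,0,-1],"spin":0}]'
python3 -c "
from h import *
go([.4461,.3627,.06],0)"
```

```text
t: 29.55
position: [0.5516, 0.181, 0.0165]
tcp_rot: [[0.982, -0.19, -0.001], [-0.19, -0.982, -0.0], [-0.001, 0.0, -1.0]]
ft_force: [-0.2, 1.1, -0.5]
opening: 0.0286
gripper_force: 60.9
t: 30.45
position: [0.553, 0.1813, 0.1196]
tcp_rot: [[0.982, -0.19, 0.004], [-0.19, -0.982, 0.001], [0.004, -0.002, -1.0]]
ft_force: [-0.0, 0.8, -0.3]
opening: 0.0795
gripper_force: 0.0
trans [-1.397 -1.576  0.593] spin -0.061 pos [0.553  0.1813 0.1196] yaw -0.192 j6 2.021
```

```bash
python3 -m crank '[{"grip":-1,"translation":[-0.33,-0.36,0],"spin":-0.03},{"grip":-1,"translation":[-0.66,-0.74,0],"spin":-0.061},{"grip":-1,"translation":[-0.72,-0.8,0],"spin":-0.061},{"grip":-1,"translation":[-0.72,-0.8,0],"spin":-0.061}]'
python3 -c "
from h import *
go([.4461,.3627,.06],0)"
```

```text
t: 30.85
position: [0.4949, 0.2743, 0.1152]
tcp_rot: [[1.0, 0.002, -0.003], [0.002, -1.0, -0.001], [-0.003, 0.001, -1.0]]
ft_force: [-0.0, -0.3, 1.1]
opening: 0.0853
gripper_force: 0.0
trans [-0.485 -0.886  0.552] spin 0.001 pos [0.4949 0.2743 0.1152] yaw 0.002 j6 2.014
```

```bash
python3 -m crank '[{"grip":-1,"translation":[-0.2,-0.38,0],"spin":0},{"grip":-1,"translation":[-0.4,-0.75,0],"spin":0},{"grip":-1,"translation":[-0.48,-0.89,0],"spin":0},{"grip":-1,"translation":[-0.48,-0.89,0.3],"spin":0},{"grip":-1,"translation":[-0.48,-0.89,0.5],"spin":0},{"grip":-1,"translation":[-0.48,-0.89,0.5],"spin":0},{"grip":-1,"translation":[-0.48,-0.89,0.5],"spin":0}]'
python3 -c "
from h import *
go([.4461,.3627,.015],0)"
```

```text
t: 31.55
position: [0.4489, 0.3611, 0.0668]
tcp_rot: [[1.0, -0.002, -0.001], [-0.002, -1.0, -0.001], [-0.001, 0.001, -1.0]]
ft_force: [1.0, 0.4, 1.0]
opening: 0.0855
gripper_force: 0.0
trans [-0.028 -0.017  0.518] spin -0.0 pos [0.4489 0.3611 0.0668] yaw -0.002 j6 2.191
```

```bash
python3 -m crank '[{"grip":-1,"translation":[-0.025,-0.02,0.2],"spin":0},{"grip":-1,"translation":[-0.025,-0.02,0.4],"spin":0},{"grip":-1,"translation":[-0.025,-0.02,0.52],"spin":0},{"grip":-1,"translation":[-0.025,-0.02,0.52],"spin":0},{"grip":-1,"translation":[-0.025,-0.02,0.52],"spin":0}]'
python3 -m crank '[{"grip":-0.2,"translation":[0,0,0],"spin":0},{"grip":0.2,"translation":[0,0,0],"spin":0},{"grip":0.6,"translation":[0,0,0],"spin":0},{"grip":1,"translation":[0,0,0],"spin":0},{"grip":1,"translation":[0,0,0],"spin":0},{"grip":1,"translation":[0,0,0],"spin":0},{"grip":1,"translation":[0,0,0],"spin":0}]'
python3 -m crank '[{"grip":1,"translation":[0,0,-0.2],"spin":0},{"grip":1,"translation":[0,0,-0.5],"spin":0},{"grip":1,"translation":[0,0,-0.8],"spin":0},{"grip":1,"translation":[0,0,-1],"spin":0},{"grip":1,"translation":[0,0,-1],"spin":0}]'
python3 -c "
from h import *
go([.5686,-.249,.018],0)"
```

```text
t: 32.05
position: [0.4467, 0.3643, 0.0164]
tcp_rot: [[1.0, -0.0, 0.001], [-0.0, -1.0, 0.001], [0.001, -0.001, -1.0]]
ft_force: [-0.2, -0.2, -0.4]
opening: 0.0856
gripper_force: 0.0
t: 32.75
position: [0.4463, 0.3646, 0.0159]
tcp_rot: [[1.0, 0.0, 0.001], [0.0, -1.0, 0.001], [0.001, -0.001, -1.0]]
ft_force: [0.2, 0.9, 3.3]
opening: 0.0228
gripper_force: 59.1
t: 33.25
position: [0.4473, 0.3653, 0.1188]
tcp_rot: [[1.0, 0.0, 0.005], [0.0, -1.0, 0.003], [0.005, -0.003, -1.0]]
ft_force: [0.3, 0.4, 0.4]
opening: 0.0229
gripper_force: 58.8
trans [1.208 6.146 0.993] spin 0.0 pos [0.4473 0.3653 0.1188] yaw 0.0 j6 2.197
```

```bash
python3 -m crank '[{"grip":1,"translation":[0.05,0.25,0],"spin":0},{"grip":1,"translation":[0.12,0.6,0],"spin":0},{"grip":1,"translation":[0.2,0.97,0],"spin":0}]' >/dev/null
python3 -m crank '[{"grip":1,"translation":[0.07,0.35,0],"spin":0},{"grip":1,"translation":[0.14,0.7,0],"spin":0},{"grip":1,"translation":[0.2,1,0],"spin":0}]' >/dev/null
python3 -m crank '[{"grip":1,"translation":[0.07,0.35,0],"spin":0},{"grip":1,"translation":[0.14,0.7,0],"spin":0},{"grip":1,"translation":[0.2,1,0],"spin":0}]' >/dev/null
python3 -m crank '[{"grip":1,"translation":[0.07,0.35,0],"spin":0},{"grip":1,"translation":[0.14,0.7,0],"spin":0},{"grip":1,"translation":[0.2,1,0],"spin":0}]' >/dev/null
python3 -m crank '[{"grip":1,"translation":[0.07,0.35,0],"spin":0},{"grip":1,"translation":[0.14,0.7,0],"spin":0},{"grip":1,"translation":[0.2,1,0],"spin":0}]' >/dev/null
python3 -m crank '[{"grip":1,"translation":[0.07,0.35,0],"spin":0},{"grip":1,"translation":[0.14,0.7,0],"spin":0},{"grip":1,"translation":[0.22,1,0],"spin":0},{"grip":1,"translation":[0.22,1,0],"spin":0}]'
python3 -c "
from h import *
go([.5686,-.249,.019],0)"
```

```text
t: 35.15
position: [0.5671, -0.2359, 0.1122]
tcp_rot: [[1.0, -0.004, -0.003], [-0.004, -1.0, 0.0], [-0.003, -0.0, -1.0]]
ft_force: [-0.1, -0.6, -1.2]
opening: 0.0232
gripper_force: 58.9
trans [0.018 0.131 0.931] spin -0.001 pos [ 0.5671 -0.2359  0.1122] yaw -0.004 j6 1.126
```

```bash
python3 -m crank '[{"grip":1,"translation":[0.01,0.13,0.1],"spin":0},{"grip":1,"translation":[0.01,0.13,0.3],"spin":0},{"grip":1,"translation":[0.01,0.13,0.5],"spin":0},{"grip":1,"translation":[0.01,0.13,0.5],"spin":0},{"grip":1,"translation":[0.01,0.13,0.5],"spin":0}]'
python3 -c "
from h import *
go([.5686,-.249,.0192],0)
cv2.imwrite('pics/j.png',cv2.resize(ctrl.read_camera('scene')[130:250,150:310,::-1],None,fx=5,fy=5,interpolation=cv2.INTER_CUBIC))"
```

```text
t: 35.65
position: [0.5684, -0.245, 0.0641]
tcp_rot: [[1.0, 0.001, -0.002], [0.001, -1.0, 0.001], [-0.002, -0.001, -1.0]]
ft_force: [0.4, -0.3, 0.3]
opening: 0.023
gripper_force: 58.9
trans [0.003 0.041 0.449] spin 0.0 pos [ 0.5684 -0.245   0.0641] yaw 0.001 j6 1.108
```

View pics/j.png

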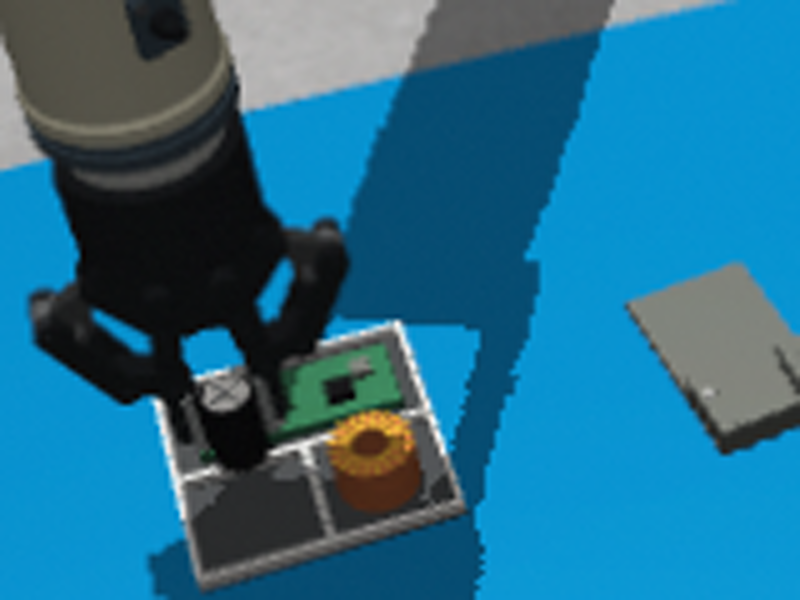

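The coil lies flat in its pocket at (375,455), and the cap is upright over the free left pocket at (232,420). I lower it, open slightly and retreat.

```bash
python3 -m crank '[{"grip":1,"translation":[0,0.03,0.12],"spin":0},{"grip":1,"translation":[0,0.03,0.25],"spin":0},{"grip":1,"translation":[0,0.03,0.37],"spin":0},{"grip":1,"translation":[0,0.03,0.45],"spin":0},{"grip":1,"translation":[0,0.03,0.45],"spin":0},{"grip":1,"translation":[0,0.03,0.45],"spin":0}]'
python3 -m crank '[{"grip":0.3,"translation":[0,0,0],"spin":0},{"grip":0.2,"translation":[0,0,0],"spin":0},{"grip":0.2,"translation":[0,0,0],"spin":0},{"grip":0.2,"translation":[0,0,-0.05],"spin":0},{"grip":0.2,"translation":[0,0,-0.3],"spin":0},{"grip":0.2,"translation":[0,0,-0.6],"spin":0},{"grip":0.1,"translation":[0,0,-0.9],"spin":0},{"grip":0,"translation":[0,0,-1],"spin":0}]'
python3 -m crank '[{"grip":0,"translation":[-0.4,-0.4,-0.1],"spin":0},{"grip":0,"translation":[-0.8,-0.8,-0.2],"spin":0},{"grip":0,"translation":[-1,-1,-0.2],"spin":0}]' >/dev/null
python3 -m crank '[{"grip":0,"translation":[-0.4,-0.4,0],"spin":0},{"grip":0,"translation":[-0.5,-1,0],"spin":0},{"grip":0,"translation":[-0.5,-1,0],"spin":0}]'
python3 -c "
from h import *
t=ctrl.read_camera('top')[170:270,200:500,::-1]; s=ctrl.read_camera('scene')[140:260,160:460,::-1]
f=lambda a:cv2.resize(a,(750,int(a.shape[0]*2.5)),interpolation=cv2.INTER_CUBIC)
cv2.imwrite('pics/k.png',np.vstack([f(t),f(s)]))"
```

```text
t: 36.3
position: [0.5688, -0.2486, 0.0197]
tcp_rot: [[1.0, 0.0, -0.001], [0.0, -1.0, 0.0], [-0.001, -0.0, -1.0]]
ft_force: [-0.5, -0.5, 0.1]
opening: 0.0228
gripper_force: 59.0
t: 37.1
position: [0.5705, -0.2494, 0.1251]
tcp_rot: [[1.0, 0.0, 0.006], [0.0, -1.0, -0.003], [0.006, 0.003, -1.0]]
ft_force: [0.3, -0.2, 0.4]
opening: 0.0433
gripper_force: 0.0
t: 37.7
position: [0.4175, -0.0458, 0.1399]
tcp_rot: [[1.0, 0.002, 0.0], [0.002, -1.0, 0.001], [0.0, -0.001, -1.0]]
ft_force: [0.8, 0.3, 0.4]
opening: 0.0428
gripper_force: 0.0
```

View pics/k.png

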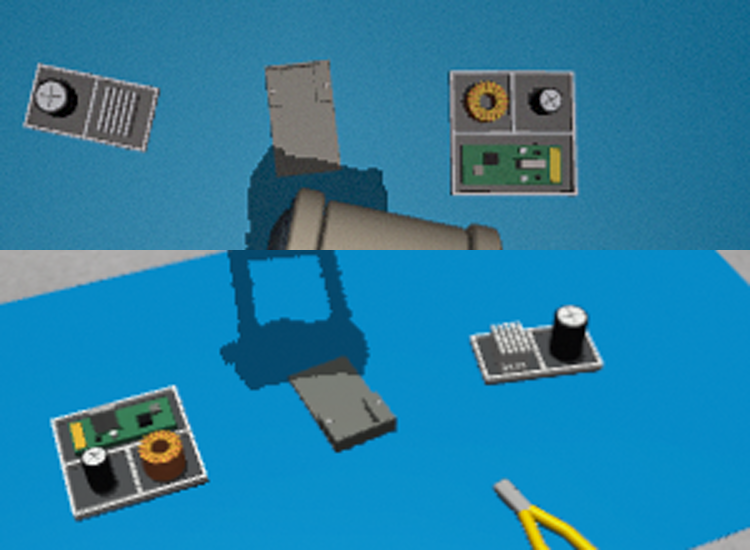

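Each part sits in its own pocket. In the top half the large cap is at (55,97), the heat sink (118,110), the coil (487,100), the small cap (548,100) and the module (512,163). The arm is clear of everything, so I hand the job in.

```bash
python3 -m crank '[{"grip":0,"translation":[0,0,0],"spin":0},{"grip":0,"translation":[0,0,0],"spin":0},{"grip":0,"translation":[0,0,0],"spin":0},{"grip":0,"translation":[0,0,0],"spin":0},{"grip":0,"translation":[0,0,0],"spin":0}]' >/dev/null; python3 -c "
from rig import ctrl
print(ctrl.close_job())"
```

```text
the job is handed in; nothing more can be done
None
```

I handed the job in at about 38 s of the 120 s allowed; the final pictures show all five parts in their own pockets, the module was kept level throughout, and I left the tin and pliers alone (no verdict was returned).

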